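# Pull the vent flap shut with the boat-hook

### The arm

A 6-joint arm with a two-finger parallel gripper is mounted at the origin on the work surface. World frame = base frame: x ahead of the robot, y to its left, z up, the work surface at z = 0. Lengths are in m, angles in degrees, forces in N, time in s.
With the tool pointing down it reaches from about 0.375 to 0.9 m from the base axis. Payload 3.1 kg.
Tool frame: the origin (TCP) lies at the very end of the fingers, on their centre line; the grasp point (between the pads) lies 19 mm behind it (hold_point_z is the distance from the TCP to the grasp point, in m); z points along the fingers, y is the line along which they close (so a half turn about z gives the same grasp; the last joint's range is limited). The gripper opens to 87 mm and grips with 3 to 60 N. Pads are 19 mm wide; open, the fingers measure 117 mm over their backs; the gripper's body (75 mm by 190 mm) begins 51 mm behind the grasp point.
Start: joints at [-80.243, 30.224, 82.088, -0, 67.689, -10.227], TCP at [0.214, -0.587, 0.223] pointing down, gripper open.
Joint ranges: [-176.69, 176.69], [-43.24, 126.21], [12.49, 139.97], [-82, 262], [0, 151.66], [-163.58, 163.58]. Speed limits (degrees/s): [159.86, 159.86, 180, 180, 180, 180].

### API

Orientations are given as a 3x3 rotation matrix whose columns are the frame's x, y, z axes.
In Python, from workcell import * gives the robot as it stands.
- The arm moves only by the tool arm_command, never from a script. Its argument "deltas" is a list of rows, each a list of 6 numbers: the shift along the tool's x, y, z in cm, then the turn, a rotation vector about the tool's x, y, z in degrees. A call has 1 to 8 rows; each row is the pose to reach, as a shift and turn from the pose commanded when the call began, along the tool's axes at that moment; what a row does not reach only later rows make up. A row lasts 1/8 s, in which the tool goes at most 62.5 mm and 10.7 degrees, less where a joint would pass 70% of its speed; a pose out of reach is approached as far as the arm can. A call with a gripper value outside its range is refused whole. "hand" is the finger opening in cm, from 0 to 8.7, set as the call begins (left out, the last holds). The fingers move at their own pace and stop on an object; "grip_force" is the grip in N (left out, the last holds). Time passes only in rows, so rows that repeat a pose let the fingers close. It gives the time, the measured TCP pose, the force, the opening and the grip force at its end, in the units of the state.
- get_state(): the state, without advancing time (a new reading comes with each control period).
- snapshot(name): name is "scene" or "side" or "wrist"; returns the picture (420x560x3 uint8, red, green, blue); there is no depth.
- get_calibration(name): a dict with "fov_y" (degrees; the focal length in pixels is half the picture's height over the tangent of half this angle, whatever the lens; pixels are square), "cx", "cy" (the principal point, pixels), "R" (3x3) and "t" (3): a world point X has camera coordinates R X + t; the wrist camera has in their place "mount" (4x4, takes a point from camera to tool coordinates, whose origin is the TCP and whose axes are the flange's). Camera axes: x right, y down, z forward; pixel columns grow to the right and rows downward; lengths in m; the calibration is good to about 2 mm. A picture is of the moment at which its call begins: read the wrist's pose just before it. get_calibration takes no time and is no camera call.
- job_done(): hands the job in; it is judged then, once.
The state is a dict: "time": time; "joints": joint angles; "qd": joint speeds; "tau": joint torques, N m; "tcp_pos": TCP position; "tool_rot": TCP orientation; "ft_force": force on the tool from outside, world axes, zero at the start; "ft_torque": the same for the moment, N m; "gripper_width": finger opening in m; "grip_force": force on a finger pad.
Only numpy, scipy, OpenCV 4.12 (cv2) and the standard library are available. Lean on these libraries where they do the work, as an engineer would, in place of code of your own. Each camera call takes 0.05 s, during which the arm holds its last target. There are 200 camera calls.

### The job

The flap of the white vent box has been left standing open. Take the boat-hook out of its wooden rest, put its prong through the ring eye at the top of the flap and draw the flap gently down until it is fully shut, using only the boat-hook and never touching the flap with the hand; then take the prong out of the ring and lay the boat-hook back in the slots of its rest just as it was, the same way round with its prong on the same side. Leave the flask, the water bottle and the tackle box standing where they are.

Things in the scene. Friction and masses are not known exactly. Their poses are not given: they have to be found in the camera images.
- gaff: Boat-hook, 0.15-0.31 kg. Dark wooden handle 180 long (x), 16 thick (y), 36 high (z) mm, origin at its centre. On along +x a round shaft, 14 mm thick, to x=215; there a round prong, 10 mm thick, sticks out 60 mm along -y. It starts in its rest, turned 30 deg about its x axis so that its z leans to the rest's -y side. Grip across the 16 mm, mid-handle, fingers pointing along its -z.
- gaff_hook (a point): Point on the prong's centre line, half-way along the prong: 30 mm from the shaft's centre line and from the prong's tip; at (215, -30, 0) mm in the boat-hook's frame.
- vent: White fixed vent box with an open top and a grille in it, 180 mm deep (x), 220 mm wide (y), 130 mm high, flange 210 x 250 mm at the foot; origin at the centre of its underside, z up. Its front faces its own -x; the flap's hinge runs along its y axis over the rear (+x) edge.
- flap_hinge (a point): Middle of the flap's hinge axis, at (90, 0, 137) mm in the vent box's frame. The axis is parallel to the vent box's y axis.
- flap_eye (a point): Centre of the steel ring eye that stands out from the middle of the flap's free edge, 210 mm from the hinge axis. Opening 26 mm, bar 8 mm thick, 44 mm over all. Its hole runs parallel to the hinge axis (vent box's y) at every flap angle. Flap: white panel 185 mm long from the hinge, 232 wide, 12 thick, 0.25 kg; its edge is 25 mm short of the ring's centre.
- flap_panel (a joint): Flap angle, rad: 0 = flat and shut on the box (firm stop), 1.57 = upright, at most 1.95 leaning back. At angle a the ring's centre is 210*cos(a) mm from the hinge towards the vent box's -x and 210*sin(a) mm above it. Stiff hinge (0.36 N m friction, some damping): the flap stays where it is left; 2 to 4 N at the ring move it.
- rest: Fixed wooden rest: base 190 x 120 x 12 mm (origin: centre of its underside, z up), two slotted forks 16 mm thick at x = +68 and -68, 148 mm high, 120 mm free between. +x is where the stowed hook end points. The slots lean 30 deg from vertical to -y: the boat-hook goes in and out along (0, -0.5, 0.866). Slots 23 mm wide for the 16 mm handle, flaring to 45 mm at the mouth.
- rest_seat (a point): Where the handle's centre (boat-hook's origin) lies when stowed, 103 mm above the work surface, the handle leaning on the lower slot walls 3.5 mm off the slots' middle plane (the middle is towards the boat-hook's +y). The slots' floor is 18 mm further down the slant, their mouths 30 mm up it.
- rest_hook (a point): Where the point gaff_hook lies when the boat-hook is stowed the right way round (hook end to the rest's +x, prong slanting down to its -y side).
- flask: Bystander: aluminium flask standing upright, 72 mm across, 220 mm high; origin at the centre of its underside.
- water: Bystander: pale water bottle standing upright, 66 mm across, 190 mm high; origin at the centre of its underside.
- tackle: Bystander: closed grey tackle box 150 x 80 x 42 mm lying flat; origin at the centre of its underside, x along its length.
There are look-alikes about, which are no part of the job. Several things look just like the rest: the one meant starts farthest from the robot's base.

How it is judged (in metres and radians):
On the way, in this order (a step that is already met when the one before it is completed fails the run):
1. the prong is through the ring eye while the flap still stands open (distance between gaff_hook and flap_eye below 0.025 m and value of joint flap_panel above 1.4 rad), for 0.2 s.
2. the flap is drawn down past half-way with the prong in the ring (distance between gaff_hook and flap_eye below 0.025 m and value of joint flap_panel below 0.8 rad).
3. the flap is fully shut with the prong in the ring (distance between gaff_hook and flap_eye below 0.025 m and value of joint flap_panel below 0.05 rad), for 0.1 s.
At the end, for the whole second after the job is handed in: The flap is shut (angle under 0.05 rad); the boat-hook lies at rest in the slots of its rest, handle centre within 20 mm of its stowed place and the prong's midpoint within 30 mm of its own; flask, bottle and tackle box upright and within 30 mm of where they stood (value of joint flap_panel below 0.05 rad and distance between gaff and rest_seat below 0.02 m and distance between gaff_hook and rest_hook below 0.03 m and linear speed of gaff below 0.02 m/s and distance of each of flask, water, tackle from where it was at the start of the episode below 0.03 m and angle between each of flask, water, tackle's own z axis and vertical below 0.2 rad); the robot touches nothing.
It fails at once if the hand or the arm touches the flap (contact force between any of the fingers, the arm and flap_panel above 1 N).
It fails at once if the flap is slammed (still faster than 2 rad/s when nearly shut) (value of joint flap_panel below 0.2 rad and velocity of joint flap_panel below -2 rad/s).
It fails at once if a bystander is knocked over or shoved away (distance of any of flask, water, tackle from where it was at the start of the episode above 0.04 m).
It also fails if it takes over 72 s, if anything falls off the work surface, if the arm or the gripper's body presses on something with over 40 N, if the wrist force passes 120 N, or if a joint passes its speed limit or range.

## Working session

There is one attempt and no reset: what is moved stays moved. The work goes in short steps, Python scripts to look and compute and a tool call to move; the robot and the scene stay as the last step left them, time stands still between calls to the robot, and variables do not carry over. Pictures are saved under pics/ and viewed, at most 10 in all, crops included, and the job is handed in when it is done.

Besides the shell and the picture viewer there is one more tool, called after "Call:" as name(argument=value, ...) on one line, values as JSON. arm_command: Moves the arm, as the interface text tells. Its arguments: {"type":"object","properties":{"deltas":{"type":"array"},"hand":{"type":"number"},"grip_force":{"type":"number"}},"required":["deltas"]}

```bash
mkdir -p pics; ls
python3 - <<'E'
from workcell import *
import cv2,numpy as np
for n in("scene","side"):
    p=snapshot(n); cv2.imwrite(f"pics/{n}0.png",cv2.resize(p[...,::-1],(800,600),interpolation=cv2.INTER_CUBIC))
    np.save(f"pics/{n}0.npy",p)
    c=get_calibration(n); print(n,c["fov_y"],c["cx"],c["cy"],np.round(c["R"],4).tolist(),np.round(c["t"],4).tolist(), {k:v for k,v in c.items() if k not in("R","t")})
print(get_state())
print(get_calibration("wrist"))
E
```

```text
pics
scene 47.08461417290673 273.250111561711 218.19411773103107 [[0.7118, 0.7024, 0.0041], [0.4763, -0.4784, -0.7378], [-0.5163, 0.5271, -0.675]] [-0.3043, -0.1864, 1.6354] {'fov_y': 47.08461417290673, 'cx': 273.250111561711, 'cy': 218.19411773103107}
side 43.09611944101044 283.65462814220484 209.96635276946571 [[-0.9913, 0.1303, 0.0159], [0.0979, 0.8145, -0.5718], [-0.0874, -0.5653, -0.8202]] [0.4989, 0.0661, 1.4342] {'fov_y': 43.09611944101044, 'cx': 283.65462814220484, 'cy': 209.96635276946571}
{'time': 0.1, 'joints': array([-8.02434376e+01,  3.02744905e+01,  8.21488837e+01, -7.92466159e-04,
        6.76885938e+01, -1.02273657e+01]), 'qd': array([ 0.03942165, -0.14144357, -0.19131596,  0.09279827,  0.065199  ,
       -0.06566217]), 'tau': array([-1.53173465e-05, -4.40984809e+01, -1.77150357e+01,  6.34027692e-02,
        5.33675216e-02, -4.90903744e-05]), 'tcp_pos': array([ 0.21350838, -0.5867039 ,  0.22166125]), 'tool_rot': array([[ 9.39786782e-01,  3.41761155e-01, -3.43775656e-04],
       [ 3.41761164e-01, -9.39784872e-01,  1.92377706e-03],
       [ 3.34397110e-04, -1.92542942e-03, -9.99998090e-01]]), 'ft_force': array([-0.14425209,  0.39778585,  0.34266304]), 'ft_torque': array([ 0.04681968,  0.06973787, -0.02375022]), 'grip_force': 0.0, 'gripper_width': 0.08700236963144899}
{'fov_y': 64.20147962035216, 'cx': 278.6174134822029, 'cy': 209.11279637095805, 'mount': array([[ 2.72134779e-04, -9.67088991e-01, -2.54438223e-01,
         6.87601107e-02],
       [ 9.99999786e-01,  4.14543006e-04, -5.06076701e-04,
        -3.11892666e-04],
       [ 5.94896793e-04, -2.54438031e-01,  9.67088897e-01,
        -1.63604701e-01],
       [ 0.00000000e+00,  0.00000000e+00,  0.00000000e+00,
         1.00000000e+00]])}
```

View pics/scene0.png

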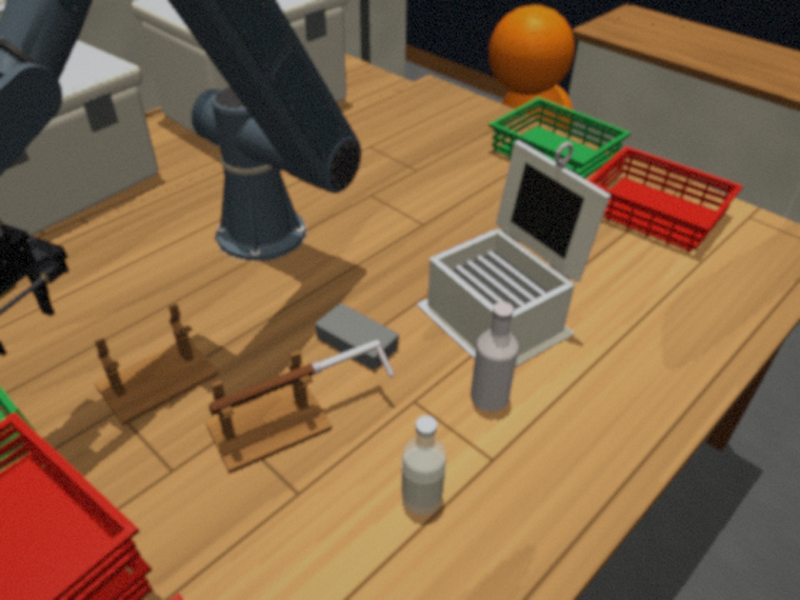

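View pics/side0.png

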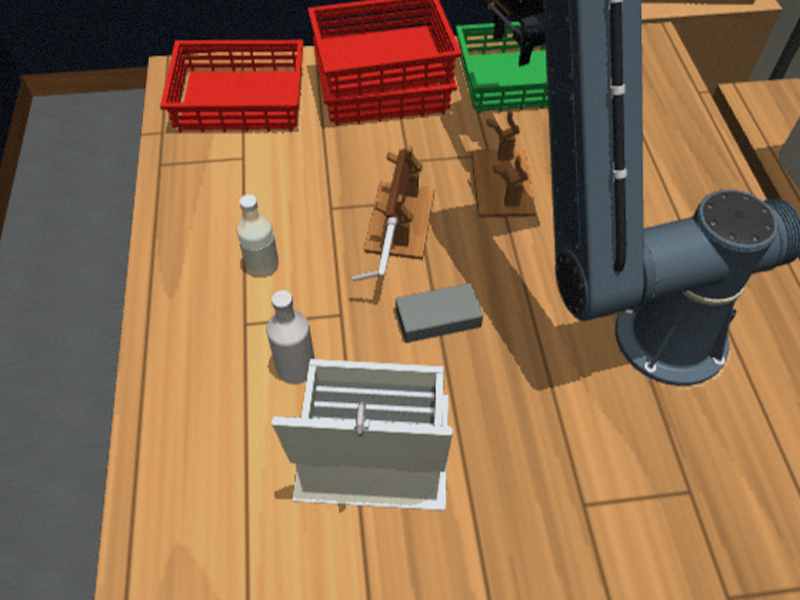

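Scene (800-px view): boat-hook in a rest at (270,410), with an empty look-alike rest at (155,360) nearer the base. Also the vent at (500,300), ring (564,152), flask (495,360), bottle (424,470) and tackle box (357,336). The side view agrees: hooked rest (400,215), empty rest (505,180). I pick the farther one, which holds the boat-hook, and check it in close crops.

Run:
```python
import cv2,numpy as np
s=np.load("pics/scene0.npy")[...,::-1]; d=np.load("pics/side0.npy")[...,::-1]
def crop(p,x,y,w,h,k):
    c=cv2.resize(p[y:y+h,x:x+w],None,fx=k,fy=k,interpolation=cv2.INTER_CUBIC)
    for i in range(0,w,10): cv2.putText(c,str(x+i),(i*k,8),0,.3,(0,0,255),1); cv2.line(c,(i*k,0),(i*k,h*k),(0,0,255) if 0 else (90,90,90),1) if i%20==0 else 0
    for j in range(0,h,10): cv2.putText(c,str(y+j),(0,j*k+4),0,.3,(255,0,0),1); cv2.line(c,(0,j*k),(w*k,j*k),(90,90,90),1) if j%20==0 else 0
    return c
a=crop(s,140,230,140,110,5)
cv2.imwrite("pics/c1.png",a)
b=crop(d,235,90,90,120,5); 
e=crop(s,350,90,70,50,5)[:, :]
e2=crop(d,185,240,70,70,5)
o=np.zeros((600,800,3),np.uint8); o[:600,:450]=b; o[:250,450:800]=e; o[250:600,450:800]=e2
cv2.imwrite("pics/c2.png",o)
```

```text
(no output)
```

View pics/c1.png

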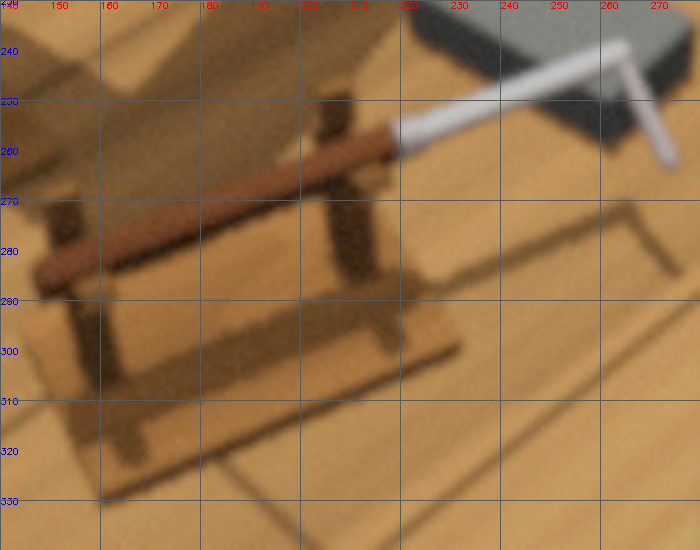

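View pics/c2.png

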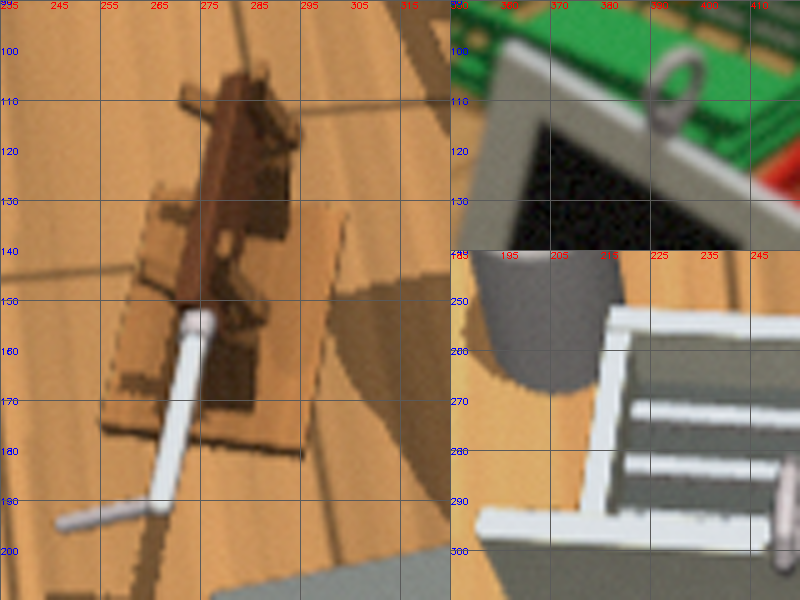

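Crop 1 (original pixels): shaft corner (263.6,240.4), prong tip (274.4,262.4), shaft/handle junction (219.6,257.6) and the rest's base corners. Crop 2 shows the same in the side view, with the ring at (395,108) in scene and (252.5,292) in side. The choice holds: the gaff lies in this rest with its prong slanting down to -y. Next I fit poses.

```bash
cat > h.py <<'E'
import numpy as np, cv2
from workcell import *
from scipy.optimize import least_squares
from scipy.spatial.transform import Rotation as Ro
def Rz(a): return Ro.from_euler('z',a).as_matrix()
def Rx(a): return Ro.from_euler('x',a).as_matrix()
CAL={n:get_calibration(n) for n in("scene","side")}
def proj(n,X,c=None):
    c=c or CAL[n]; f=210/np.tan(np.radians(c["fov_y"]/2)); Y=np.asarray(c["R"])@X+c["t"]
    return np.array([c["cx"]+f*Y[0]/Y[2],c["cy"]+f*Y[1]/Y[2]])
def fit(res,x0):
    r=least_squares(res,x0,loss="soft_l1",f_scale=2,x_scale=.1); return r
def tri(uvs):
    return fit(lambda X:np.concatenate([proj(n,X)-uv for n,uv in uvs.items()]),[.6,0,.1])
E
python3 - <<'E'
from h import *
np.set_printoptions(precision=4,suppress=True)
k=1.42857
G={"scene":{(215,-60):(274.4,262.4),(215,0):(263.6,240.4),(90,0):(219.6,257.6)},
"side":{(215,-60):(246.6,194.8),(215,0):(266.6,191),(90,0):(274.6,153)}}
for key in G["scene"]:
    r=tri({n:np.array(G[n][key]) for n in G}); print(key,r.x,np.abs(r.fun).max())
T30=Rx(np.radians(30))
def resR(p,full=False):
    o=[];R=Rz(p[2]);t=np.array([p[0],p[1],0])
    for n in G:
        for (x,y),uv in G[n].items():
            o.append(proj(n,R@(np.array([0,p[3],.103])+T30@np.array([x,y,0])/1e3)+t)-uv)
    return np.array(o) if full else np.concatenate(o)
for y in (0,):
  for yaw in(0,1.5,3,-1.5):
    r=fit(resR,[.5,-.2,yaw,0]);print("rest/gaff",r.cost,r.x,np.degrees(r.x[2]))
    if r.cost<60: print(resR(r.x,True)); best=r.x
# predicted base corners
R=Rz(best[2]);t=np.array([best[0],best[1],0])
for sx in(-1,1):
  for sy in(-1,1):
    print(sx,sy,[ (n,proj(n,R@np.array([sx*.095,sy*.06,.012])+t)) for n in G])
V={"scene":{("b",-90,-110,130):None}}
V=[("scene","b",(-90,110,130),(431,263)),("scene","b",(90,110,130),(495,233)),("scene","b",(90,-110,130),(572,286)),
("scene","b",(-105,125,0),(419,304)),("scene","b",(105,-125,0),(573,336)),
("side","b",(105,-125,0),(294,502)),("side","b",(105,125,0),(445,508)),("side","b",(-90,-110,130),(309,362)),("side","b",(-90,110,130),(443,368)),
("scene","f",(210,0),(395*k,108*k)),("side","f",(210,0),(252.5*k,292.3*k)),
("scene","f",(185,116),(516,143)),("scene","f",(185,-116),(608,194)),("side","f",(185,-116),(275,421)),("side","f",(185,116),(452,430))]
def resV(p,full=False):
    R=Rz(p[2]);t=np.array([p[0],p[1],0]);o=[]
    for n,ty,q,uv in V:
        if ty=="b":X=np.array(q)/1e3
        else:X=np.array([.09-q[0]/1e3*np.cos(p[3]),q[1]/1e3,.137+q[0]/1e3*np.sin(p[3])])
        o.append(proj(n,R@X+t)-np.array(uv)/k)
    return np.array(o) if full else np.concatenate(o)
for yaw in(1,1.6,2.2):
    r=fit(resV,[.6,.3,yaw,1.6]);print("vent",r.cost,r.x,np.degrees(r.x[2:]))
print(resV(r.x,True))
p=r.x;R=Rz(p[2]);t=np.array([p[0],p[1],0])
print("eye",R@np.array([.09-.21*np.cos(p[3]),0,.137+.21*np.sin(p[3])])+t, "tri",tri({"scene":np.array([395,108]),"side":np.array([252.5,292.3])}).x)
# bottles: axis top centres
for nm,a,b,h in(("flask",(503,309),(282,298),.22),("water",(426,425),(248,203),.19)):
    r=tri({"scene":np.array(a)/k,"side":np.array(b)/k});print(nm,r.x,np.abs(r.fun).max())
r=fit(lambda X:np.concatenate([proj("scene",np.array([X[0],X[1],.042]))-np.array([356,325])/k,proj("side",np.array([X[0],X[1],.042]))-np.array([437,306])/k]),[.6,0]);print("tackle",r.x,r.fun)
E
```

```text
(215, -60) [ 0.5824 -0.1517  0.071 ] 0.43701745507365786
(215, 0) [ 0.5298 -0.1365  0.1003] 0.7164210651993699
(90, 0) [ 0.4966 -0.2572  0.1052] 0.21369440368584947
rest/gaff 2.2600828905545116 [ 0.7568 -0.4277  1.2833  0.2984] 73.52726042047571
[[ 0.1909 -0.5305]
 [ 1.0946  0.0776]
 [-0.1424  0.3354]
 [ 0.7519 -0.7644]
 [-0.0497 -1.158 ]
 [-0.0636  0.7805]]
rest/gaff 2.2600828905544716 [ 0.021  -0.2102  1.2833 -0.4689] 73.52726035756254
[[ 0.1909 -0.5305]
 [ 1.0946  0.0776]
 [-0.1424  0.3354]
 [ 0.7519 -0.7644]
 [-0.0497 -1.158 ]
 [-0.0636  0.7805]]
rest/gaff 2.2600828905544725 [ 0.7296 -0.4197  1.2833  0.27  ] 73.52726037338748
[[ 0.1909 -0.5305]
 [ 1.0946  0.0776]
 [-0.1424  0.3354]
 [ 0.7519 -0.7644]
 [-0.0497 -1.158 ]
 [-0.0636  0.7805]]
rest/gaff 2.2600828905545214 [ 0.0455 -0.2174  1.2833 -0.4434] 73.5272605263318
[[ 0.1909 -0.5305]
 [ 1.0946  0.0776]
 [-0.1424  0.3354]
 [ 0.7519 -0.7644]
 [-0.0497 -1.158 ]
 [-0.0636  0.7805]]
-1 -1 [('scene', array([110.3559, 217.0937])), ('side', array([410.2095, 144.0891]))]
-1 1 [('scene', array([100.0723, 194.2152])), ('side', array([450.
[... 203 characters left out ...]
0407804 [0.5778 0.1529 1.3949 1.7075] [79.9211 97.8316]
vent 34.713358204071135 [0.5778 0.1529 1.3949 1.7075] [79.9211 97.8316]
vent 34.71335820407767 [0.5778 0.1529 1.3949 1.7075] [79.9211 97.8316]
[[-0.8114 -3.5867]
 [ 2.2561 -4.0028]
 [ 3.0627 -2.1075]
 [-1.2734  1.1717]
 [ 1.4494 -1.6994]
 [-0.9629 -0.861 ]
 [ 0.6065  0.2692]
 [-0.1074 -3.1914]
 [ 0.1295 -2.9485]
 [ 0.1604 -0.9199]
 [ 0.8736  0.3186]
 [ 0.602  -2.1205]
 [ 1.3522  0.3138]
 [-2.0283 -0.8061]
 [ 1.2    -0.9615]]
eye [0.5985 0.2696 0.345 ] tri [0.5999 0.268  0.3434]
flask [ 0.7011 -0.0174  0.2169] 0.22008948514871918
water [ 0.7553 -0.259   0.1824] 0.6536498033283635
tackle [ 0.4281 -0.0909] [ 1.2639  1.5026  1.5702 -0.4672]
```

Fits are consistent: gaff origin about (0.471,-0.343,0.103) at yaw 73.5°; vent yaw 79.9°; flap 1.71 rad; eye about (0.600,0.268,0.344). The base corners printed are off only because of the free offset p3. Next I plan the grasp approach.

```bash
cat >> h.py <<'E'
np.set_printoptions(precision=4,suppress=True)
GO=np.array([.4707,-.3431,.103]); GR=Rz(np.radians(73.53))@Rx(np.radians(30))
VY=np.radians(79.92); VR=Rz(VY); HINGE=np.array([.5938,.2415,.137])
EYE0=np.array([.5993,.2685,.344])
def eye(a): return HINGE+VR@np.array([-.21*np.cos(a),0,.21*np.sin(a)])
def tool(o,R):  # gaff pose -> tcp pose, grasp at gaff origin
    T=np.column_stack([R[:,0],-R[:,1],-R[:,2]]); return o+T[:,2]*.019,T
def delta(p,T,base=None):
    s=get_state(); p0,R0=base or (s["tcp_pos"],s["tool_rot"])
    d=R0.T@(p-p0)*100; w=np.degrees(Ro.from_matrix(R0.T@T).as_rotvec())
    return np.round(np.r_[d,w],2)
E
python3 - <<'E'
from h import *
p,T=tool(GO+GR[:,2]*.12,GR); print("pre",p,delta(p,T).tolist())
p2,T=tool(GO,GR); print("grasp",p2,delta(p2,T).tolist(), get_state()["time"])
E
```

```text
pre [ 0.5191 -0.3574  0.1905] [36.56, -11.1, 3.15, 27.67, -14.08, -52.26]
grasp [ 0.4616 -0.3404  0.0865] [31.73, -14.64, 13.55, 27.67, -14.08, -52.26] 0.1
```

Call:
arm_command(deltas=[[2, -0.5, -3, 0, 0, 0], [6, -2, -5, 3, -1.5, -6], [11, -3.5, -5, 7, -3.5, -13], [16, -5, -5, 11, -5.6, -20.5], [21, -6.5, -4, 15, -7.6, -28], [26, -8, -2, 19, -9.6, -36], [31, -9.5, 0.5, 23.3, -11.8, -44], [36, -11, 3, 27.5, -14, -52]], hand=6, grip_force=50)

```text
time: 1.1
tcp_pos: [0.5155, -0.3601, 0.1915]
tool_rot: [[0.284, 0.831, -0.479], [0.959, -0.247, 0.14], [-0.002, -0.499, -0.867]]
ft_force: [-0.1, -1.0, 0.7]
gripper_width: 0.06
grip_force: 0.0
```

Call:
arm_command(deltas=[[0, 0, 0, 0, 0, 0], [0, 0, 0, 0, 0, 0]])

```text
time: 1.35
tcp_pos: [0.5142, -0.3608, 0.1918]
tool_rot: [[0.287, 0.83, -0.478], [0.958, -0.251, 0.14], [-0.003, -0.498, -0.867]]
ft_force: [-0.7, -0.6, 0.5]
gripper_width: 0.0601
grip_force: 0.0
```

Run:
```python
from h import *
s=get_state(); print(s["time"],s["joints"],s["tcp_pos"])
p,T=tool(GO+GR[:,2]*.12,GR); print("pre",delta(p,T).tolist())
p,T=tool(GO,GR); print("grasp",delta(p,T).tolist())
w=snapshot("wrist"); c=get_calibration("wrist"); M=np.array(c["mount"])
H=np.eye(4);H[:3,:3]=s["tool_rot"];H[:3,3]=s["tcp_pos"];I=np.linalg.inv(H@M)
c=dict(c,R=I[:3,:3],t=I[:3,3])
im=w[...,::-1].copy()
for x,y,z in((-90,8,18),(-90,-8,18),(90,8,18),(90,-8,18),(0,8,18),(0,-8,18),(215,0,0),(215,-60,0)):
    u=proj("",GO+GR@np.array([x,y,z])/1e3,c); cv2.circle(im,tuple(int(v) for v in u),2,(0,255,0),-1)
cv2.imwrite("pics/w1.png",cv2.resize(im,(800,600)))
```

```text
1.35 [-39.6892  46.2522  60.8174 -11.5713 100.5167 -22.2508] [ 0.5142 -0.3608  0.1918]
pre [0.46, 0.4, -0.07, 0.14, 0.06, -0.3]
grasp [0.47, 0.37, 11.93, 0.14, 0.06, -0.3]
```

View pics/w1.png

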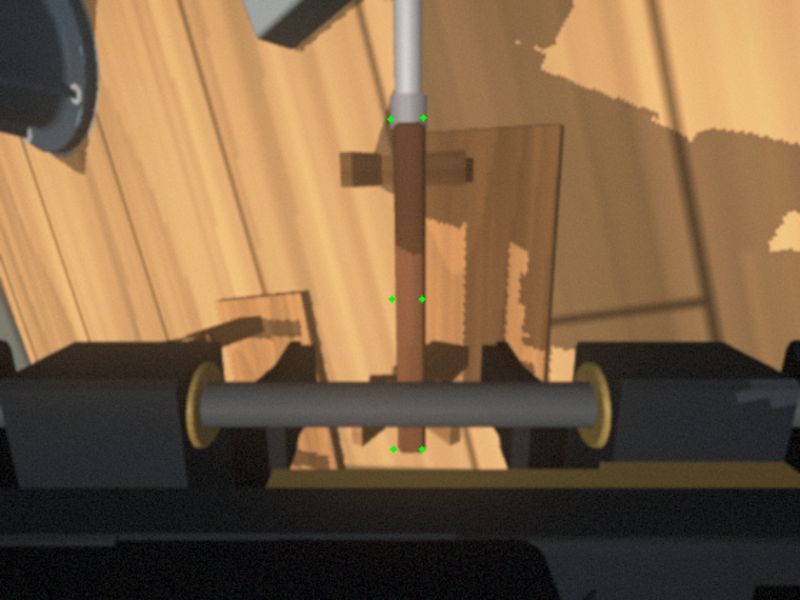

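The wrist view shows the handle from (410,124) to (411,452). The predicted points lie within about 2 mm: 3 px left, 4 px far. I correct by that and descend.

Call:
arm_command(deltas=[[0.2, 0.5, 2, 0.1, 0, -0.3], [0.25, 0.5, 5, 0.1, 0, -0.3], [0.25, 0.5, 8, 0.1, 0, -0.3], [0.25, 0.5, 10, 0.1, 0, -0.3], [0.25, 0.5, 11.5, 0.1, 0, -0.3], [0.25, 0.5, 11.9, 0.1, 0, -0.3], [0.25, 0.5, 11.9, 0.1, 0, -0.3], [0.25, 0.5, 11.9, 0.1, 0, -0.3]])

```text
time: 2.4
tcp_pos: [0.4633, -0.3437, 0.0875]
tool_rot: [[0.283, 0.832, -0.476], [0.959, -0.247, 0.139], [-0.001, -0.496, -0.868]]
ft_force: [-0.6, -0.0, -0.2]
gripper_width: 0.0601
grip_force: 0.0
```

Call:
arm_command(deltas=[[0, 0, 0, 0, 0, 0], [0, 0, 0, 0, 0, 0], [0, 0, 0, 0, 0, 0], [0, 0, 0, 0, 0, 0], [0, 0, 0, 0, 0, 0], [0, 0, 0, 0, 0, 0]], hand=0, grip_force=55)

```text
time: 3.15
tcp_pos: [0.4627, -0.3431, 0.0866]
tool_rot: [[0.284, 0.832, -0.477], [0.959, -0.246, 0.141], [-0.001, -0.498, -0.867]]
ft_force: [0.9, -0.9, -0.5]
gripper_width: 0.0157
grip_force: 55.0
```

Run:
```python
from h import *
GO2=GO-.0015*GR[:,1]-.002*GR[:,0]; s=get_state()
p,T=tool(GO2,GR);print("GO2",GO2,"err now",delta(p,T),s["joints"],s["ft_force"])
```

```text
GO2 [ 0.4714 -0.3454  0.1022] err now [ 0.03 -0.01  0.1   0.15  0.03 -0.02] [-41.2531  49.0797  73.6511 -12.114   84.8923 -20.7126] [ 0.9027 -0.9074 -0.4856]
```

Call:
arm_command(deltas=[[0, -0.15, -0.1, 0, 0, 0], [0, -0.25, -0.6, 0, 0, 0], [0, -0.25, -1.6, 0, 0, 0], [0, -0.25, -3, 0, 0, 0], [0, -0.25, -5, 0, 0, 0], [0, -0.25, -8, 0, 0, 0], [0, -0.25, -11, 0, 0, 0], [0, -0.25, -13, 0, 0, 0]])

```text
time: 4.15
tcp_pos: [0.5241, -0.3613, 0.2032]
tool_rot: [[0.283, 0.833, -0.476], [0.959, -0.247, 0.139], [-0.002, -0.495, -0.869]]
ft_force: [-1.0, -0.0, -2.1]
gripper_width: 0.0157
grip_force: 55.0
```

```bash
cat >> h.py <<'E'
STOW=(np.array([.4627,-.3431,.0866]),tool(GO,GR)[1])
E
python3 - <<'E'
from h import *
s=get_state();print(s["time"],s["tcp_pos"],s["gripper_width"],s["grip_force"],s["ft_force"],s["ft_torque"])
# pre-hook: gaff level, prong tip 20 mm short of ring plane
def hp(e,off,dz=0):  # off: distance of gaff_hook short of the eye
    yv=VR[:,1]; return tool(e+off*yv-VR@np.array([.215,-.030,0])+[0,0,dz],VR)
for off in(.10,.055,0): p,T=hp(EYE0,off); print(off,p,delta(p,T))
p,T=hp(EYE0+np.array([0,-.15,.05]),.10);print("via",p,delta(p,T))
E
```

```text
4.15 [ 0.5241 -0.3613  0.2032] 0.015731786140969057 54.999848026782274 [-1.0353 -0.0479 -2.0553] [-0.1641 -0.4709  0.0431]
0.1 [0.4337 0.0796 0.325 ] [ 39.7  -24.45  -0.16 -29.67  -1.55  -6.25]
0.055 [0.478  0.0717 0.325 ] [ 40.2  -20.56  -2.38 -29.67  -1.55  -6.25]
0 [0.5321 0.0621 0.325 ] [ 40.81 -15.82  -5.09 -29.67  -1.55  -6.25]
via [ 0.4337 -0.0704  0.375 ] [ 25.31 -23.22  -6.59 -29.67  -1.55  -6.25]
```

Call:
arm_command(deltas=[[1.5, -1.5, -1.5, 0, 0, 0], [5, -4.5, -3.5, -4, -0.2, -0.8], [9, -8, -5, -8.5, -0.4, -1.8], [13, -11.5, -6, -13, -0.7, -2.7], [17, -15.5, -6.5, -17.5, -0.9, -3.7], [21, -19, -6.6, -22, -1.2, -4.6], [24, -22, -6.6, -26.5, -1.4, -5.6], [25.3, -23.2, -6.6, -29.7, -1.5, -6.2]])

```text
time: 5.15
tcp_pos: [0.43, -0.067, 0.375]
tool_rot: [[0.173, 0.985, 0.0], [0.985, -0.173, 0.003], [0.003, -0.0, -1.0]]
ft_force: [0.0, -0.7, -0.8]
gripper_width: 0.0157
grip_force: 55.0
```

Call:
arm_command(deltas=[[0, 0, 0, 0, 0, 0], [0, 0, 0, 0, 0, 0], [0, 0, 0, 0, 0, 0]])

```text
time: 5.52
tcp_pos: [0.4333, -0.071, 0.3729]
tool_rot: [[0.177, 0.984, -0.004], [0.984, -0.177, 0.003], [0.002, -0.004, -1.0]]
ft_force: [0.1, -0.3, -1.9]
gripper_width: 0.0155
grip_force: 55.0
```

```bash
cat >> h.py <<'E'
def hp(e,off=0): return tool(e+off*VR[:,1]-VR@np.array([.215,-.030,0]),VR)
E
python3 - <<'E'
from h import *
s=get_state();print(s["time"],s["tcp_pos"],s["joints"])
for off in(.09,.06,0): p,T=hp(EYE0,off); print(off,p,delta(p,T))
o=np.zeros((600,800,3),np.uint8)
def crop(p,x,y,w,h,k):
    c=cv2.resize(p[y:y+h,x:x+w,::-1],None,fx=k,fy=k,interpolation=cv2.INTER_CUBIC)
    for i in range(0,w,20): cv2.putText(c,str(x+i),(i*k,8),0,.3,(0,0,255),1); cv2.line(c,(i*k,0),(i*k,h*k),(90,90,90),1)
    for j in range(0,h,20): cv2.putText(c,str(y+j),(0,j*k+4),0,.3,(255,0,0),1);cv2.line(c,(0,j*k),(w*k,j*k),(90,90,90),1)
    return c
o[:,:400]=crop(snapshot("scene"),320,50,100,150,4); o[:,400:]=crop(snapshot("side"),215,170,100,150,4)
cv2.imwrite("pics/c3.png",o)
# predicted prong points with nominal grasp
T=s["tool_rot"];R=np.column_stack([T[:,0],-T[:,1],-T[:,2]]);g=s["tcp_pos"]-.019*T[:,2]
for q in((215,0,0),(215,-60,0)):
    X=g+R@np.array(q)/1e3;print(q,X,proj("scene",X),proj("side",X))
E
```

```text
5.525 [ 0.4333 -0.071   0.3729] [-24.0006   5.8915  94.1623   0.0753  80.2042 -13.8023]
0.09 [0.4435 0.0778 0.325 ] [14.82 -1.62  4.83 -0.23 -0.13 -0.13]
0.06 [0.4731 0.0726 0.325 ] [14.82  1.38  4.82 -0.23 -0.13 -0.13]
0 [0.5321 0.0621 0.325 ] [14.84  7.38  4.8  -0.23 -0.13 -0.13]
(215, 0, 0) [0.4715 0.1405 0.3924] [326.069   90.3776] [313.6667 211.2603]
(215, -60, 0) [0.5306 0.1299 0.3922] [341.9922 100.248 ] [281.5311 209.7898]
```

View pics/c3.png

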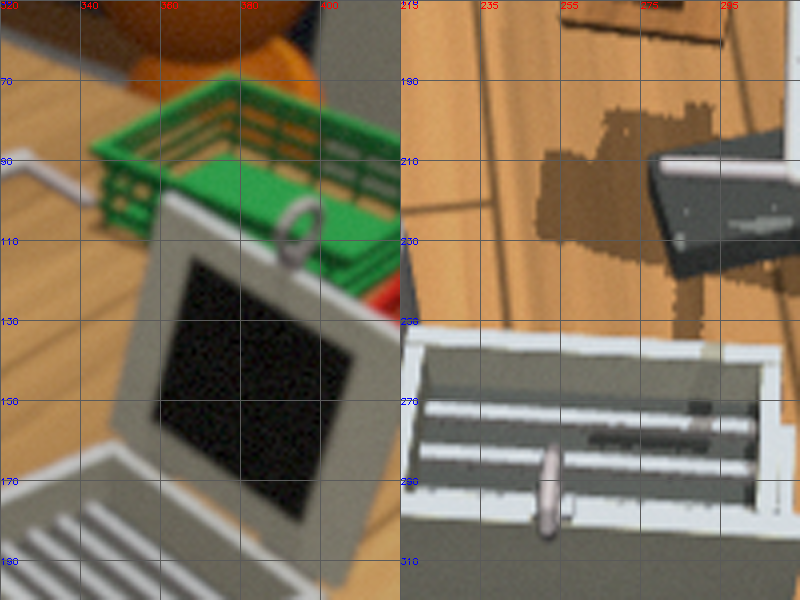

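Predicted prong tip matches the images: scene (342.5,100.5), side (280.5,211). Ring centre is at scene (394.6,108) and side (252.2,293), as before. Moving to just short of the ring.

Call:
arm_command(deltas=[[2, -0.4, 0.7, 0, 0, 0], [5, -0.8, 1.6, 0, 0, 0], [8, -1.2, 2.6, -0.1, -0.1, -0.1], [11, -1.5, 3.6, -0.2, -0.1, -0.1], [13.5, -1.6, 4.4, -0.2, -0.1, -0.1], [14.8, -1.2, 4.8, -0.2, -0.1, -0.1], [14.8, 0, 4.8, -0.2, -0.1, -0.1], [14.8, 1, 4.8, -0.2, -0.1, -0.1]])

```text
time: 6.62
tcp_pos: [0.4704, 0.0726, 0.3259]
tool_rot: [[0.176, 0.984, 0.002], [0.984, -0.176, -0.0], [-0.0, 0.002, -1.0]]
ft_force: [-0.6, 0.2, -2.9]
gripper_width: 0.0153
grip_force: 55.0
```

Call:
arm_command(deltas=[[0, 0, 0, 0, 0, 0], [0, 0, 0, 0, 0, 0], [0, 0, 0, 0, 0, 0]])

```text
time: 7.0
tcp_pos: [0.4685, 0.0734, 0.3258]
tool_rot: [[0.175, 0.985, 0.001], [0.985, -0.175, 0.0], [0.0, 0.001, -1.0]]
ft_force: [0.5, 0.4, -1.3]
gripper_width: 0.0157
grip_force: 55.0
```

Run:
```python
from h import *
s=get_state();print(s["time"],s["tcp_pos"],s["joints"])
for off in(.06,0): p,T=hp(EYE0,off); print(off,p,delta(p,T))
o=np.zeros((600,800,3),np.uint8)
def crop(p,x,y,w,h,k):
    c=cv2.resize(p[y:y+h,x:x+w,::-1],None,fx=k,fy=k,interpolation=cv2.INTER_CUBIC)
    for i in range(0,w,10): cv2.putText(c,str(x+i),(i*k,8),0,.3,(0,0,255),1); cv2.line(c,(i*k,0),(i*k,h*k),(90,90,90),1)
    for j in range(0,h,10): cv2.putText(c,str(y+j),(0,j*k+4),0,.3,(255,0,0),1);cv2.line(c,(0,j*k),(w*k,j*k),(90,90,90),1)
    return c
o[:480,:400]=crop(snapshot("scene"),360,80,50,60,8); o[:480,400:]=crop(snapshot("side"),240,260,50,60,8)
cv2.imwrite("pics/c4.png",o)
T=s["tool_rot"];R=np.column_stack([T[:,0],-T[:,1],-T[:,2]]);g=s["tcp_pos"]-.019*T[:,2]
for q in((215,0,0),(215,-60,0),(215,-85,0)):
    X=g+R@np.array(q)/1e3;print(q,X,proj("scene",X),proj("side",X))
print("eye",proj("scene",EYE0),proj("side",EYE0))
```

```text
7.0 [0.4685 0.0734 0.3258] [-4.6406 11.4455 94.8195  0.0208 73.6863  5.4446]
0.06 [0.4731 0.0726 0.325 ] [-0.01  0.47  0.08  0.05 -0.02 -0.01]
0 [0.5321 0.0621 0.325 ] [-0.    6.47  0.09  0.05 -0.02 -0.01]
(215, 0, 0) [0.5061 0.2851 0.3449] [369.3898  92.7496] [305.9907 294.7123]
(215, -60, 0) [0.5652 0.2746 0.3449] [385.4588 101.8624] [272.3053 293.0694]
(215, -85, 0) [0.5898 0.2702 0.345 ] [392.43   105.8159] [258.2852 292.3856]
eye [395.0857 107.7076] [252.9045 292.3484]
```

View pics/c4.png

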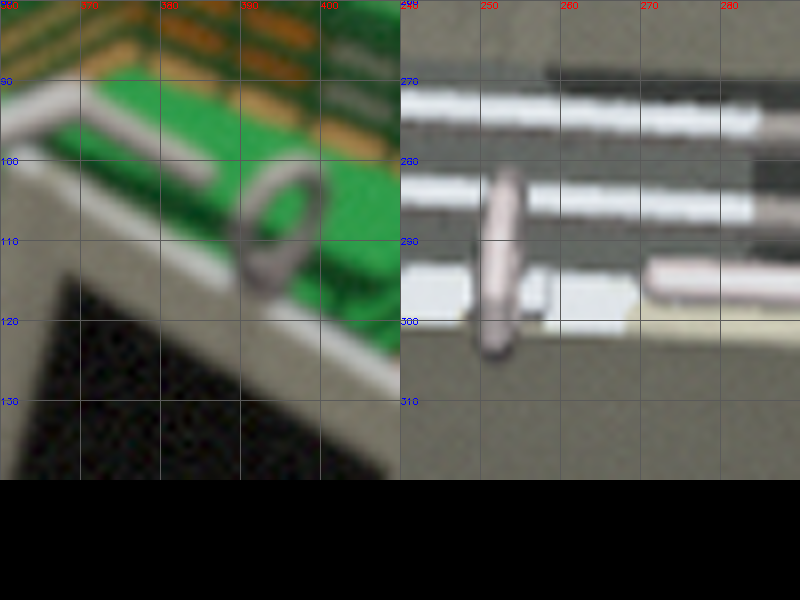

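The prong line extends through the ring centre in both views: scene tip (385.5,102.3) toward ring (394.6,108); side tip y 294 against ring y 292.5. Inserting now.

Call:
arm_command(deltas=[[-0.1, 0.8, 0, 0, 0, 0], [-0.1, 1.8, 0, 0, 0, 0], [-0.1, 2.8, 0, 0, 0, 0], [-0.1, 3.8, 0, 0, 0, 0], [-0.1, 4.8, 0, 0, 0, 0], [-0.1, 5.8, 0.05, 0, 0, 0], [-0.1, 6.4, 0.05, 0, 0, 0], [-0.1, 6.4, 0.05, 0, 0, 0]])

```text
time: 8.1
tcp_pos: [0.532, 0.0614, 0.3251]
tool_rot: [[0.175, 0.985, 0.001], [0.985, -0.175, 0.0], [0.0, 0.001, -1.0]]
ft_force: [-0.5, 0.1, -1.3]
gripper_width: 0.0158
grip_force: 55.0
```

Call:
arm_command(deltas=[[0, 0, 0, 0, 0, 0], [0, 0, 0, 0, 0, 0], [0, 0, 0, 0, 0, 0], [0, 0, 0, 0, 0, 0]])

```text
time: 8.6
tcp_pos: [0.5315, 0.0616, 0.3254]
tool_rot: [[0.175, 0.985, 0.001], [0.985, -0.175, 0.0], [0.0, 0.001, -1.0]]
ft_force: [-0.1, -0.3, -2.5]
gripper_width: 0.0156
grip_force: 55.0
```

Run:
```python
from h import *
s=get_state();print(s["time"],s["tcp_pos"],s["ft_force"],s["joints"])
p,T=hp(EYE0); print(p,delta(p,T))
print("residual of eye vs arc",np.linalg.norm((EYE0-HINGE)),)
a0=1.7075
# arc targets as deltas from the current pose, offset such that a=a0 equals now
p0,T0=s["tcp_pos"],s["tool_rot"]
for a in np.arange(1.65,-.06,-.075):
    d=T0.T@(eye(a)-EYE0)*100; print(round(a,3),np.round(d,2))
```

```text
8.6 [0.5315 0.0616 0.3254] [-0.1225 -0.3363 -2.458 ] [-5.3793 16.8971 87.1825  0.0223 75.855   4.6748]
[0.5321 0.0621 0.325 ] [ 0.06  0.05  0.04  0.06 -0.03  0.02]
residual of eye vs arc 0.208825884410913
1.65 [-1.09 -0.07 -0.23]
1.575 [-2.67 -0.07 -0.3 ]
1.5 [-4.24 -0.07 -0.25]
1.425 [-5.81 -0.07 -0.08]
1.35 [-7.35 -0.07  0.21]
1.275 [-8.88 -0.07  0.61]
1.2 [-10.36  -0.07   1.12]
1.125 [-11.81  -0.08   1.75]
1.05 [-13.2   -0.08   2.48]
0.975 [-14.54  -0.08   3.31]
0.9 [-15.81  -0.08   4.24]
0.825 [-17.01  -0.08   5.27]
0.75 [-18.12  -0.08   6.38]
0.675 [-19.15  -0.08   7.57]
0.6 [-20.09  -0.09   8.83]
0.525 [-20.93  -0.09  10.16]
0.45 [-21.67  -0.09  11.56]
0.375 [-22.3   -0.09  13.  ]
0.3 [-22.82  -0.09  14.48]
0.225 [-23.23  -0.09  16.  ]
0.15 [-23.53  -0.1   17.55]
0.075 [-23.7   -0.1   19.12]
0.0 [-23.76  -0.1   20.69]
```

Call:
arm_command(deltas=[[-0.5, 0, -0.1, 0, 0, 0], [-1.1, 0, -0.2, 0, 0, 0], [-1.9, 0, -0.3, 0, 0, 0], [-2.7, 0, -0.3, 0, 0, 0], [-4.2, 0, -0.25, 0, 0, 0], [-5.8, 0, -0.1, 0, 0, 0], [-7.3, 0, 0.2, 0, 0, 0], [-8.9, 0, 0.6, 0, 0, 0]])

```text
time: 9.6
tcp_pos: [0.5157, -0.0273, 0.319]
tool_rot: [[0.175, 0.985, 0.001], [0.985, -0.175, 0.0], [0.001, 0.001, -1.0]]
ft_force: [-1.4, 2.0, -2.0]
gripper_width: 0.0154
grip_force: 55.0
```

Call:
arm_command(deltas=[[-0.7, 0, 0.3, 0, 0, 0], [-1.4, 0, 0.5, 0, 0, 0], [-1.4, 0, 0.5, 0, 0, 0]])

```text
time: 9.98
tcp_pos: [0.5137, -0.0407, 0.3142]
tool_rot: [[0.176, 0.984, 0.001], [0.984, -0.176, -0.001], [-0.0, 0.001, -1.0]]
ft_force: [0.2, 0.3, -1.9]
gripper_width: 0.0155
grip_force: 55.0
```

Run:
```python
from h import *
s=get_state();print(s["time"],s["tcp_pos"],s["ft_force"],s["ft_torque"],s["tcp_pos"]-hp(eye(1.2))[0])
X=s["tcp_pos"]-.019*s["tool_rot"][:,2]+VR@[.215,-.03,0]
o=np.zeros((480,800,3),np.uint8)
for i,n in enumerate(("scene","side")):
    u=proj(n,X).astype(int); im=snapshot(n)
    x,y=max(0,min(560-80,u[0]-40)),max(0,min(420-96,u[1]-48))
    o[:,400*i:400*i+400]=cv2.resize(im[y:y+96,x:x+80,::-1],(400,480),interpolation=cv2.INTER_CUBIC); print(n,x,y,u)
cv2.imwrite("pics/c5.png",o)
```

```text
9.975 [ 0.5137 -0.0407  0.3142] [ 0.2279  0.2501 -1.8618] [-0.114   0.0249  0.0171] [ 0.0004 -0.0008  0.0004]
scene 324 75 [364 123]
side 217 197 [257 245]
```

View pics/c5.png

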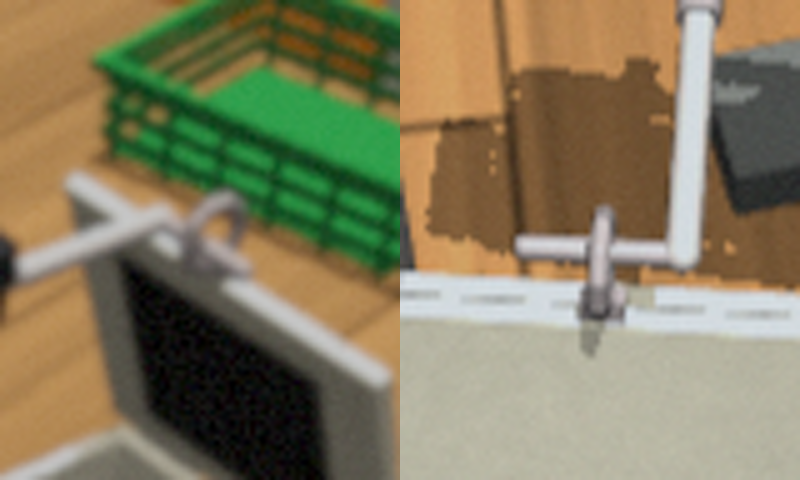

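The prong is through the ring (side crop (600,248)), about mid-prong, and the flap is following. Continuing along the arc.

Call:
arm_command(deltas=[[-1.4, 0, 0.6, 0, 0, 0], [-2.8, 0, 1.4, 0, 0, 0], [-4.2, 0, 2.2, 0, 0, 0], [-5.4, 0, 3.1, 0, 0, 0], [-6.6, 0, 4.2, 0, 0, 0], [-7.8, 0, 5.3, 0, 0, 0], [-8.8, 0, 6.5, 0, 0, 0], [-9.7, 0, 7.7, 0, 0, 0]])

```text
time: 11.08
tcp_pos: [0.4965, -0.136, 0.2363]
tool_rot: [[0.175, 0.985, 0.001], [0.985, -0.175, 0.0], [0.001, 0.0, -1.0]]
ft_force: [-0.7, 1.3, -1.4]
gripper_width: 0.0155
grip_force: 55.0
```

Call:
arm_command(deltas=[[-0.6, 0, 0.9, 0, 0, 0], [-1.1, 0, 1.8, 0, 0, 0], [-1.6, 0, 2.7, 0, 0, 0], [-2, 0, 3.7, 0, 0, 0], [-2.4, 0, 4.7, 0, 0, 0], [-2.7, 0, 5.6, 0, 0, 0], [-3, 0, 6.6, 0, 0, 0], [-3.2, 0, 7.6, 0, 0, 0]])

```text
time: 12.08
tcp_pos: [0.4914, -0.1672, 0.1606]
tool_rot: [[0.175, 0.985, 0.001], [0.985, -0.175, -0.0], [0.0, 0.001, -1.0]]
ft_force: [0.0, 0.8, -0.9]
gripper_width: 0.0155
grip_force: 55.0
```

Run:
```python
from h import *
s=get_state();print(s["time"],s["tcp_pos"],s["ft_force"],s["ft_torque"])
for a in(.2,.1,0):p,T=hp(eye(a));print(a,delta(p,T))
```

```text
12.075 [ 0.4914 -0.1672  0.1606] [ 0.0439  0.7518 -0.935 ] [ 0.1643 -0.0436  0.0594]
0.2 [-0.05 -0.07  0.08  0.07 -0.01  0.02]
0.1 [-0.36 -0.07  2.16  0.07 -0.01  0.02]
0 [-0.47 -0.07  4.25  0.07 -0.01  0.02]
```

Call:
arm_command(deltas=[[-0.1, 0, 0.6, 0, 0, 0], [-0.2, 0, 1.2, 0, 0, 0], [-0.3, 0, 1.8, 0, 0, 0], [-0.3, 0, 2.4, 0, 0, 0], [-0.4, 0, 3, 0, 0, 0], [-0.4, 0, 3.5, 0, 0, 0], [-0.4, 0, 3.9, 0, 0, 0], [-0.4, 0, 4.3, 0, 0, 0]])

```text
time: 13.08
tcp_pos: [0.4907, -0.1709, 0.118]
tool_rot: [[0.175, 0.985, 0.001], [0.985, -0.175, 0.0], [0.0, 0.001, -1.0]]
ft_force: [0.5, -0.1, -0.9]
gripper_width: 0.0161
grip_force: 55.0
```

Call:
arm_command(deltas=[[0, 0, 0.2, 0, 0, 0], [0, 0, 0.4, 0, 0, 0], [0, 0, 0.6, 0, 0, 0], [0, 0, 0.8, 0, 0, 0], [0, 0, 0.8, 0, 0, 0], [0, 0, 0.8, 0, 0, 0]])

```text
time: 13.82
tcp_pos: [0.4906, -0.1708, 0.1102]
tool_rot: [[0.175, 0.985, 0.001], [0.985, -0.175, 0.0], [0.0, 0.001, -1.0]]
ft_force: [0.7, 0.4, -0.7]
gripper_width: 0.0154
grip_force: 55.0
```

Run:
```python
from h import *
s=get_state();print(s["time"],s["tcp_pos"],s["ft_force"],s["ft_torque"])
p,T=hp(eye(0));print(delta(p,T))
X=p-.019*T[:,2]+VR@[.215,-.03,0]
o=np.zeros((480,800,3),np.uint8)
for i,n in enumerate(("scene","side")):
    u=proj(n,X).astype(int); im=snapshot(n)
    x,y=u[0]-50,u[1]-60
    o[:,400*i:400*i+400]=cv2.resize(im[y:y+120,x:x+100,::-1],(400,480),interpolation=cv2.INTER_CUBIC); print(n,x,y,u)
cv2.imwrite("pics/c6.png",o)
```

```text
13.825 [ 0.4906 -0.1708  0.1102] [ 0.6808  0.425  -0.7314] [ 0.0112 -0.064   0.0245]
[-0.1  -0.06 -0.78  0.05 -0.02  0.02]
scene 267 143 [317 203]
side 213 179 [263 239]
```

View pics/c6.png

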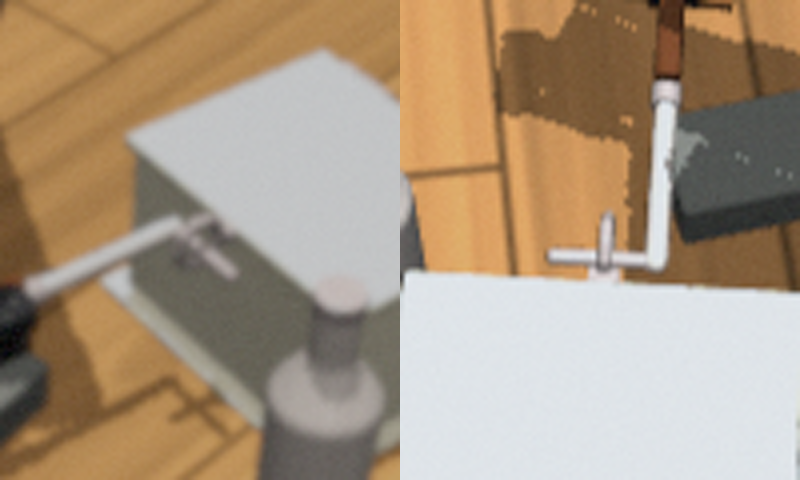

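The flap looks almost shut with the prong in the ring. I press a few mm more until the stop answers.

Call:
arm_command(deltas=[[0, 0, 0.2, 0, 0, 0], [0, 0, 0.4, 0, 0, 0], [0, 0, 0.4, 0, 0, 0], [0, 0, 0.4, 0, 0, 0]])

```text
time: 14.42
tcp_pos: [0.4908, -0.1708, 0.1064]
tool_rot: [[0.175, 0.985, 0.001], [0.985, -0.175, 0.0], [0.001, 0.001, -1.0]]
ft_force: [-0.1, -0.1, 2.4]
gripper_width: 0.0156
grip_force: 55.0
```

Call:
arm_command(deltas=[[0, 0, 0.2, 0, 0, 0], [0, 0, 0.4, 0, 0, 0], [0, 0, 0.4, 0, 0, 0], [0, 0, 0.4, 0, 0, 0]])

```text
time: 14.92
tcp_pos: [0.4907, -0.1708, 0.1021]
tool_rot: [[0.175, 0.985, 0.001], [0.985, -0.175, 0.0], [0.0, 0.001, -1.0]]
ft_force: [0.6, -0.4, 2.1]
gripper_width: 0.0154
grip_force: 55.0
```

Run:
```python
from h import *
s=get_state();print(s["time"],s["tcp_pos"],s["ft_force"],s["ft_torque"])
```

```text
14.925 [ 0.4907 -0.1708  0.1021] [ 0.6187 -0.4375  2.0692] [ 0.5846 -0.2839  0.0239]
```

Call:
arm_command(deltas=[[0, 0, -0.4, 0, 0, 0], [0, 0, -0.8, 0, 0, 0], [0, 0, -1.1, 0, 0, 0], [0, 0, -1.1, 0, 0, 0], [0, -0.5, -1.1, 0, 0, 0], [0, -1.2, -1.1, 0, 0, 0], [0, -1.8, -1.1, 0, 0, 0]])

```text
time: 15.8
tcp_pos: [0.472, -0.1673, 0.113]
tool_rot: [[0.175, 0.985, 0.0], [0.985, -0.175, 0.001], [0.001, 0.0, -1.0]]
ft_force: [-0.6, -0.9, -1.2]
gripper_width: 0.0157
grip_force: 55.0
```

Call:
arm_command(deltas=[[0, -0.8, 0, 0, 0, 0], [0, -1.6, 0, 0, 0, 0], [0, -2.4, 0, 0, 0, 0], [0, -3.2, 0, 0, 0, 0], [0, -4, 0, 0, 0, 0], [0, -4.8, 0, 0, 0, 0], [0, -5.5, 0, 0, 0, 0]])

```text
time: 16.68
tcp_pos: [0.4182, -0.1579, 0.1131]
tool_rot: [[0.175, 0.985, 0.001], [0.985, -0.175, 0.0], [0.0, 0.001, -1.0]]
ft_force: [0.0, 0.7, -0.9]
gripper_width: 0.0154
grip_force: 55.0
```

Run:
```python
from h import *
s=get_state();print(s["time"],s["tcp_pos"],s["ft_force"],s["ft_torque"],s["gripper_width"])
```

```text
16.675 [ 0.4182 -0.1579  0.1131] [ 0.0072  0.6791 -0.9179] [-0.0436 -0.1269 -0.0596] 0.015382401959766237
```

Call:
arm_command(deltas=[[-1, 0, 0, 0, 0, 0], [-3, 0, -0.5, 0, 0, 0], [-6, 0, -2, 0, 0, 0], [-9, 0, -5, 0, 0, 0], [-11, 0, -8, 0, 0, 0], [-12, 2, -10, 0, 0, 0], [-12, 3, -12, 0, 0, 0], [-12, 3, -12, 0, 0, 0]])

```text
time: 17.68
tcp_pos: [0.4285, -0.2834, 0.2344]
tool_rot: [[0.175, 0.985, 0.004], [0.985, -0.175, -0.003], [-0.003, 0.005, -1.0]]
ft_force: [-0.2, 0.1, -1.5]
gripper_width: 0.0154
grip_force: 55.0
```

Call:
arm_command(deltas=[[0, 0, 0, 0, 0, 0], [0, 0, 0, 0, 0, 0]])

```text
time: 17.92
tcp_pos: [0.4262, -0.2807, 0.2319]
tool_rot: [[0.175, 0.985, -0.001], [0.985, -0.175, 0.002], [0.002, -0.001, -1.0]]
ft_force: [-0.4, 0.7, -1.4]
gripper_width: 0.0157
grip_force: 55.0
```

Run:
```python
from h import *
s=get_state();print(s["time"],s["tcp_pos"],s["joints"])
T=s["tool_rot"];R=np.column_stack([T[:,0],-T[:,1],-T[:,2]]);g=s["tcp_pos"]-.019*T[:,2]
for q in((90,0,0),(215,0,0),(215,-60,0)):
    X=g+R@np.array(q)/1e3;print(q,X,proj("scene",X),proj("side",X))
print("eye shut",proj("scene",eye(0)),proj("side",eye(0)))
for a in(0,.05):print("corners",a,[(n,proj(n,HINGE+VR@[-.185*np.cos(a)-.006*np.sin(a),y,.185*np.sin(a)+.006])) for n in("scene","side") for y in(-.116,.116)])
o=np.zeros((600,800,3),np.uint8)
def crop(p,x,y,w,h,k):
    c=cv2.resize(p[y:y+h,x:x+w,::-1],None,fx=k,fy=k,interpolation=cv2.INTER_CUBIC)
    for i in range(0,w,20): cv2.putText(c,str(x+i),(i*k,8),0,.3,(0,0,255),1); cv2.line(c,(i*k,0),(i*k,h*k),(90,90,90),1)
    for j in range(0,h,20): cv2.putText(c,str(y+j),(0,j*k+4),0,.3,(255,0,0),1);cv2.line(c,(0,j*k),(w*k,j*k),(90,90,90),1)
    return c
a=snapshot("scene");b=snapshot("side");np.save("pics/a.npy",a);np.save("pics/b.npy",b)
g1=proj("scene",X).astype(int);g2=proj("side",X).astype(int)
o[:,:400]=crop(a,g1[0]-30,g1[1]-60,100,150,4);o[:,400:]=crop(b,g2[0]-40,g2[1]-90,100,150,4)
cv2.imwrite("pics/c7.png",o)
```

```text
17.925 [ 0.4262 -0.2807  0.2319] [-45.9627  20.7619  97.6308   0.0537  61.7422 -35.9205]
(90, 0, 0) [ 0.4419 -0.1921  0.2511] [220.8084 188.8294] [299.9169 131.8636]
(215, 0, 0) [ 0.4638 -0.0691  0.2514] [264.4783 170.4387] [298.4303 171.6293]
(215, -60, 0) [ 0.5229 -0.0795  0.2513] [278.6914 182.8238] [272.4516 170.481 ]
eye shut [317.5879 203.5266] [263.8574 239.9418]
corners 0 [('scene', array([354.7143, 222.6638])), ('scene', array([298.4413, 176.4286])), ('side', array([213.2653, 245.4035])), ('side', array([313.0617, 250.1089]))]
corners 0.05 [('scene', array([355.1311, 219.9678])), ('scene', array([298.5522, 173.7963])), ('side', array([212.8978, 243.3077])), ('side', array([313.3078, 248.0369]))]
```

View pics/c7.png

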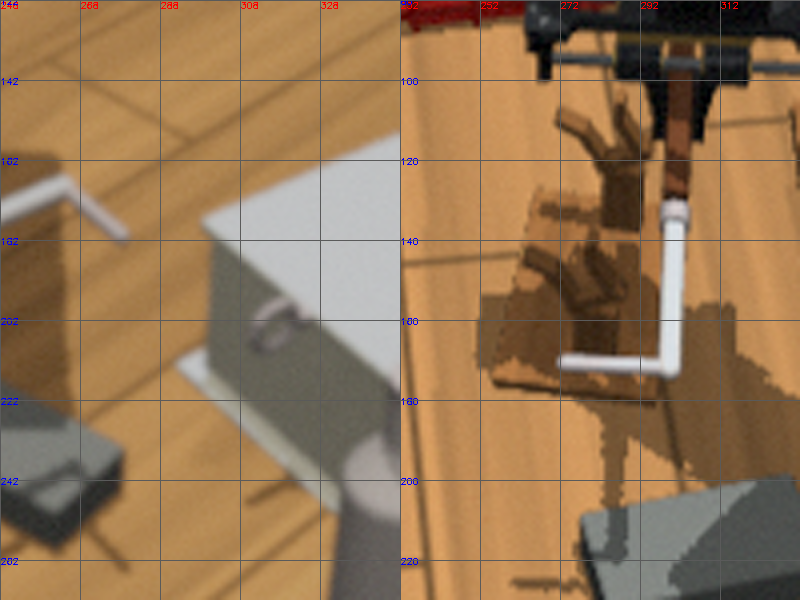

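The flap corner at scene (298.8,177) matches the shut prediction (298.4,176.4). The gaff's prong sits about 4 mm high, so roughly 1° of pitch in the grip, which is harmless. Going back to the rest.

Run:
```python
from h import *
p,T=STOW
for h in(.13,.10): print(h,delta(p-T[:,2]*h-T[:,1]*.0025,T))
```

```text
0.13 [-6.2  10.89  3.16 29.92  1.59  6.28]
0.1 [-6.03  9.4   5.76 29.92  1.59  6.28]
```

Call:
arm_command(deltas=[[-0.5, 0.5, -2, 2, 0, 0.4], [-1.5, 2, -3, 6, 0.3, 1.3], [-2.5, 4, -3, 11, 0.6, 2.3], [-3.5, 6, -2, 16, 0.8, 3.3], [-4.5, 8, -0.5, 21, 1.1, 4.4], [-5.5, 10, 1, 26, 1.4, 5.5], [-6.2, 10.9, 2.5, 29.9, 1.6, 6.3], [-6.2, 10.9, 3.1, 29.9, 1.6, 6.3]])

```text
time: 19.02
tcp_pos: [0.524, -0.3615, 0.1983]
tool_rot: [[0.283, 0.83, -0.48], [0.959, -0.245, 0.143], [0.001, -0.501, -0.866]]
ft_force: [-0.4, 0.6, -2.2]
gripper_width: 0.0157
grip_force: 55.0
```

Call:
arm_command(deltas=[[0, 0, 0, 0, 0, 0], [0, 0, 0, 0, 0, 0], [0, 0, 0, 0, 0, 0]])

```text
time: 19.4
tcp_pos: [0.5237, -0.3616, 0.2038]
tool_rot: [[0.284, 0.832, -0.476], [0.959, -0.247, 0.139], [-0.002, -0.496, -0.868]]
ft_force: [0.1, 0.8, -0.8]
gripper_width: 0.0156
grip_force: 55.0
```

Run:
```python
from h import *
p,T=STOW
s=get_state();print(s["time"],s["joints"])
for h in(.13,.06,.0): print(h,delta(p-T[:,2]*h-T[:,1]*.0025,T))
```

```text
19.4 [-39.2972  46.2749  58.7194 -11.4406 102.5059 -22.5243]
0.13 [ 0.04  0.09  0.34  0.26  0.07 -0.07]
0.06 [ 0.05  0.06  7.34  0.26  0.07 -0.07]
0.0 [ 0.06  0.03 13.34  0.26  0.07 -0.07]
```

Call:
arm_command(deltas=[[0.05, 0.05, 2, 0.2, -0.7, 0], [0.05, 0.05, 4.5, 0.2, -0.7, 0], [0.05, 0.05, 7, 0.2, -0.7, 0], [0.05, 0.05, 8.5, 0.2, -0.7, 0], [0.05, 0.05, 9.5, 0.2, -0.7, 0], [0.05, 0.05, 10.5, 0.2, -0.7, 0], [0.05, 0.05, 11.2, 0.2, -0.7, 0], [0.05, 0.05, 11.2, 0.2, -0.7, 0]])

```text
time: 20.4
tcp_pos: [0.4705, -0.3453, 0.1045]
tool_rot: [[0.278, 0.829, -0.485], [0.961, -0.246, 0.13], [-0.011, -0.502, -0.865]]
ft_force: [0.5, 0.3, -1.8]
gripper_width: 0.0155
grip_force: 55.0
```

Call:
arm_command(deltas=[[0, 0, 0.5, 0, 0, 0], [0, 0, 1, 0, 0, 0], [0, 0, 1.4, 0, 0, 0], [0, 0, 1.8, 0, 0, 0], [0, 0, 1.9, 0, 0, 0], [0, 0, 1.9, 0, 0, 0]])

```text
time: 21.15
tcp_pos: [0.4616, -0.343, 0.0884]
tool_rot: [[0.278, 0.83, -0.484], [0.961, -0.246, 0.13], [-0.011, -0.501, -0.865]]
ft_force: [-0.7, 1.0, -2.6]
gripper_width: 0.0157
grip_force: 55.0
```

Run:
```python
from h import *
s=get_state();print(s["time"],s["ft_force"],s["ft_torque"])
print(delta(*STOW))
```

```text
21.15 [-0.7489  0.9616 -2.5507] [-0.112  -0.4463 -0.0293]
[ 0.02  0.18  0.1  -0.07  0.74 -0.04]
```

Free entry, about 1 mm above the seat. I shift toward the lower wall, lower the last bit, release gently and back off along the slant.

Call:
arm_command(deltas=[[0, 0.1, 0.05, 0, 0, 0], [0, 0.2, 0.1, 0, 0, 0], [0, 0.2, 0.1, 0, 0, 0]])

```text
time: 21.52
tcp_pos: [0.4627, -0.3435, 0.087]
tool_rot: [[0.278, 0.829, -0.484], [0.961, -0.246, 0.129], [-0.012, -0.501, -0.865]]
ft_force: [-0.5, 0.4, 1.5]
gripper_width: 0.0155
grip_force: 55.0
```

Call:
arm_command(deltas=[[0, 0, 0, 0, 0, 0], [0, 0, 0, 0, 0, 0], [0, 0, 0, 0, 0, 0], [0, 0, 0, 0, 0, 0], [0, 0, 0, 0, 0, 0]], hand=6)

```text
time: 22.15
tcp_pos: [0.4627, -0.3433, 0.0864]
tool_rot: [[0.278, 0.83, -0.484], [0.961, -0.246, 0.13], [-0.011, -0.501, -0.865]]
ft_force: [-0.4, -0.4, 0.5]
gripper_width: 0.056
grip_force: 0.0
```

Call:
arm_command(deltas=[[0, 0, -0.5, 0, 0, 0], [0, 0, -1.5, 0, 0, 0], [0, 0, -3, 0, 0, 0], [0, 0, -5, 0, 0, 0], [0, 0, -8, 0, 0, 0], [0, 0, -11, 0, 0, 0], [0, 0, -14, 0, 0, 0], [0, 0, -16, 0, 0, 0]])

```text
time: 23.15
tcp_pos: [0.5417, -0.3646, 0.2276]
tool_rot: [[0.278, 0.831, -0.482], [0.961, -0.247, 0.128], [-0.013, -0.498, -0.867]]
ft_force: [-0.2, -0.8, 0.0]
gripper_width: 0.0601
grip_force: 0.0
```

Run:
```python
from h import *
s=get_state();print(s["time"],s["tcp_pos"],s["ft_force"])
k=1.42857
# numeric comparison with the starting pictures around gaff (patch shift) and bystanders
for n,boxes in(("scene",dict(hook=(205,232,80,40),flask=(328,205,40,85),water=(275,288,45,80),flapedge=(290,165,40,40))),
               ("side",dict(hook=(240,150,45,50),flask=(180,200,45,70),water=(160,135,40,65)))):
    a=np.load(f"pics/{n}0.npy");b=snapshot(n);np.save(f"pics/{n}_end.npy",b)
    ga,gb=[cv2.cvtColor(x,cv2.COLOR_RGB2GRAY).astype(np.float32) for x in(a,b)]
    for nm,(x,y,w,h) in boxes.items():
        r=cv2.matchTemplate(gb[max(0,y-12):y+h+12,max(0,x-12):x+w+12],ga[y:y+h,x:x+w],cv2.TM_CCOEFF_NORMED)
        _,v,_,l=cv2.minMaxLoc(r);print(n,nm,"shift",l[0]-12,l[1]-12,"score",round(v,3))
```

```text
23.15 [ 0.5417 -0.3646  0.2276] [-0.196  -0.7839  0.0015]
scene hook shift 0 0 score 0.711
scene flask shift 0 -1 score 0.822
scene water shift 0 0 score 0.998
scene flapedge shift 1 -2 score 0.499
side hook shift 0 0 score 0.745
side flask shift 0 0 score 0.807
side water shift 0 0 score 0.758
```

```bash
python3 -c "
from workcell import *
print(job_done())"
```

```text
the job is handed in; nothing more can be done
None
```

The job is handed in. The flap was drawn shut with the boat-hook alone, and the boat-hook lies back in its rest the right way round. In the final images the hook, flask and bottle match their starting places to within a pixel. I did not measure the tackle box at the end, but the arm kept clear of it throughout.

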